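Wind the belt tensioner to its stop and hold it for pinning

ROBOT

A 6-joint arm with a two-finger parallel gripper is mounted at the origin on the work surface. World frame = base frame: x ahead of the robot, y to its left, z up, the work surface at z = 0. Lengths are in m, angles in rad, forces in N, time in s.
With the tool pointing down it reaches from about 0.375 to 0.9 m from the base axis. Payload 3.1 kg.
Tool frame: the origin (TCP) lies where the fingers leave the gripper's body, on its centre line; the fingertips stand 70 mm ahead of it and the grasp point (between the pads) lies 51 mm ahead of it; z points along the fingers, y is the line along which they close (so a half turn about z gives the same grasp; the last joint's range is limited). The gripper opens to 87 mm and grips with 3 to 60 N. Pads are 19 mm wide; open, the fingers measure 117 mm over their backs; the gripper's body (75 mm by 190 mm) begins 51 mm behind the grasp point.
Start: joints at [1.04, 0.527, 1.433, -0, 1.181, -0.178], TCP at [0.215, 0.587, 0.292] pointing down, gripper open.
Joint ranges: [-3.08, 3.08], [-0.75, 2.2], [0.22, 2.44], [-1.43, 4.57], [0, 2.65], [-2.85, 2.85]. Speed limits (rad/s): [2.79, 2.79, 3.14, 3.14, 3.14, 3.14].

INTERFACE

Orientations are given as a unit quaternion [w, x, y, z].
In Python, from plant import robot, viewer gives the robot as it stands.
- The arm moves only by the tool arm_command, never from a script. Its argument "plan" is a list of rows, each an object of numbers: "x", "y", "z": the shift along the tool's x, y, z in units of 50 mm (1.0 is 50 mm); "spin": the turn about the tool's z in units of 5 degrees (1.0 is 5 degrees); "claw": the finger opening in mm, from 0 to 87. A call has 1 to 20 rows; each row shifts and turns the commanded pose from where the row before left it, along the tool's axes as they then stand; what a row does not reach is not made up. A row lasts 1/10 s, in which the tool goes at most 50 mm and 8.59 degrees, less where a joint would pass 70% of its speed; a pose out of reach is approached as far as the arm can. A call is refused whole if a number of a shift passes 1 or a number of a turn 1, either way. A call with a gripper value outside its range is refused whole. The fingers move at their own pace and stop on an object; the grip force is fixed at half the most. Time passes only in rows, so rows that do not move let the fingers close. It gives the time, the measured TCP pose, the force, the opening and the grip force at its end, in the units of the state.
- robot.state(): the state, without advancing time (a new reading comes with each control period).
- viewer.grab_frame(name): name is "side" or "top"; returns (picture, depth): 400x640x3 uint8, red, green, blue; 400x640 float32, m along the optical axis (not along the pixel's ray), 0 where there is no reading.
- viewer.camera_params(name): a dict with "fx", "fy", "cx", "cy" (pixels), "xyz" and "rotation" of the camera in the world. Camera axes: x right, y down, z forward; pixel columns grow to the right and rows downward; lengths in m; the calibration is good to about 2 mm. A picture is of the moment at which its call begins. camera_params takes no time and is no camera call.
- robot.job_done(): hands the job in; it is judged then, once.
The state is a dict: "time": time; "qpos": joint angles; "qvel": joint speeds; "joint_torque": joint torques, N m; "eef_pos": TCP position; "ee_rot": TCP orientation; "wrist_force": force on the tool from outside, world axes, zero at the start; "ft_torque": the same for the moment, N m; "finger_gap": opening from 0.0 (shut) to 1.0 (fully open); "gripper_force": force on a finger pad.
Only numpy, scipy, OpenCV 4.12 (cv2) and the standard library are available. Lean on these libraries where they do the work, as an engineer would, in place of code of your own. Each camera call takes 0.05 s, during which the arm holds its last target. There are 200 camera calls.

TASK

Pull the rig's tray all the way out from under its clear guard, then swing the belt tensioner's arm against the spring until it is wound fully to its stop, ready for a mechanic to slip in the locking pin. Finish holding it there with the gripper: do not let go, the arm must stay on its stop and the tray fully out. Leave the jar and the carton that stand in front of the tray where they are.

Things in the scene. Friction and masses are not known exactly. Their poses are not given: they have to be found in the camera images.
- rig: Belt tensioner test rig, a low grey housing 300 mm wide, bolted down. Its origin lies at table height below the middle of the tray's front face when the tray is shut; its x axis points into the housing (the tray pulls out along -x), y along its front, z up. A clear guard (top face 100 mm above the table) covers everything from x = 15 mm to 315 mm; behind it stands a control box 165 mm high. The side walls are at y = +-140 to 150 mm.
- tray_handle (a point): Middle of the tray's handle: a straight round bar, 12 mm thick and 120 mm long, along the rig's y, its axis 70 mm above the table and 45 mm in front of the tray's front face (which is 286 mm wide, 15 mm thick, its top edge 85 mm above the table). Two posts join the bar to the face 52 mm either side of the middle. Moves with the tray.
- pivot (a point): Hinge of the tensioner arm, a round aluminium boss 54 mm wide, its top 61 mm above the table (bolt head to 68 mm); this point lies on its axis, 65 mm above the table. The arm turns about the vertical line through this point, 150 mm behind the handle and 85 mm to the rig's -y side of its middle. Moves with the tray.
- roller (a point): Centre of the steel roller on the free end of the tensioner arm: an upright cylinder, 44 mm wide, 50 to 80 mm above the table (bolt head on top to 86 mm), 100 mm from the pivot line; it does not spin. Below it the flat arm, 24 mm wide, spans 37 to 48 mm; the tray floor is 22 mm high. A fixed idler (30 mm wide, 62 mm high) stands in the tray's front +y corner, over 85 mm away.
- tray (a joint): How far the tray is pulled out, in m: 0 shut, 0.19 fully out at its end stop. It slides with about 2 N of friction and stays where it is left.
- tensioner (a joint): Angle the tensioner arm is wound, in rad: 0 at rest, 0.80 at its end stop; counter-clockwise seen from above is positive. At rest the roller lies 92 mm to +y and 39 mm to +x of the pivot in the rig's axes; at the stop 92 mm to +y and 39 mm to -x, so winding carries the roller in an arc straight towards the tray's front. A spring drives it back to 0: about 4 N at the roller at rest, 10 N at the stop.
- jar: Bystander, not to be disturbed: amber jar with a dark screw top, 60 mm wide, 75 mm high, standing a little beyond where the tray's handle ends up (origin at its foot).
- carton: Bystander, not to be disturbed: cardboard carton, 90 x 70 mm and 60 mm high, standing beside the jar (origin at its foot).

How it is judged:
By the outcome, as a careful person would: the job done as asked, in the order asked, and still so for the second after the job is handed in, while the arm keeps its last pose, push and grip.
It also fails if it takes over 45 s, if anything falls off the work surface, if the arm or the gripper's body presses on something with over 40 N, if the wrist force passes 120 N, or if a joint passes its speed limit or range.

## Working session

There is one attempt and no reset: what is moved stays moved. The work goes in short steps, Python scripts to look and compute and a tool call to move; the robot and the scene stay as the last step left them, time stands still between calls to the robot, and variables do not carry over. Pictures are saved under pics/ and viewed, at most 10 in all, crops included, and the job is handed in when it is done.

Besides the shell and the picture viewer there is one more tool, called after "Request:" by a JSON object that holds its "method" and its "body". arm_command: Moves the arm, as the interface text tells. Its arguments: {"type":"object","properties":{"plan":{"type":"array"}},"required":["plan"]}

```bash
mkdir -p pics; cat > h.py <<'E'
import numpy as np, cv2
from plant import robot, viewer
def grab(n,f=None):
    p,d=viewer.grab_frame(n)
    if f: cv2.imwrite('pics/'+f,p[:,:,::-1])
    return p,d
def ray(n,u,v):
    c=viewer.camera_params(n)
    R=np.array(c['rotation']).reshape(3,3) if np.size(c['rotation'])==9 else c['rotation']
    return np.array(c['xyz']),R@np.array([(u-c['cx'])/c['fx'],(v-c['cy'])/c['fy'],1])
def onz(n,u,v,z):
    o,r=ray(n,u,v); return o+r*(z-o[2])/r[2]
def pt(n,d,u,v):
    o,r=ray(n,u,v); return o+r*d[v,u]
E
python3 - <<'E'
from h import *
np.set_printoptions(precision=4,suppress=True)
a,d=grab('top','top0.png');np.save('td.npy',d);b,d=grab('side','side0.png');np.save('sd.npy',d)
print(viewer.camera_params('top'),viewer.camera_params('side'));print(robot.state())
E
```

```text
{'fx': 500.6013508992382, 'fy': 500.6013508992382, 'cx': 322.9365466658929, 'cy': 202.05115113335788, 'xyz': array([ 0.3803, -0.0017,  1.0571]), 'rotation': array([ 0.0729, -0.6751,  0.73  , -0.0775])} {'fx': 360.9148203977975, 'fy': 360.9148203977975, 'cx': 318.81099244955834, 'cy': 198.33623072580858, 'xyz': array([0.4227, 0.5303, 0.4936]), 'rotation': array([ 0.0696, -0.147 ,  0.8852, -0.4359])}
{'time': 0.1, 'qpos': array([ 1.0405,  0.5283,  1.4338, -0.    ,  1.1814, -0.1785]), 'qvel': array([-0.0022, -0.0027, -0.002 ,  0.0009,  0.    , -0.0002]), 'joint_torque': array([  0.0001, -44.0987, -17.7151,   0.0635,   0.0534,  -0.0001]), 'eef_pos': array([0.2151, 0.5863, 0.2914]), 'ee_rot': array([-0.0003,  0.175 ,  0.9846, -0.0009]), 'wrist_force': array([-1.1842, -1.0665,  0.1031]), 'ft_torque': array([-0.0089,  0.0177, -0.039 ]), 'gripper_force': 0.0, 'finger_gap': 1.000681384219758}
```

View pics/top0.png

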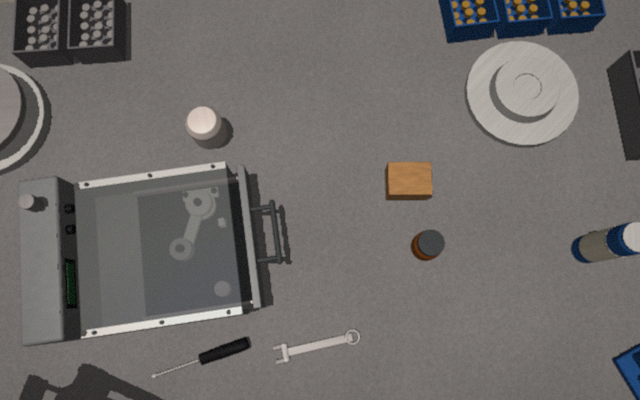

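View pics/side0.png

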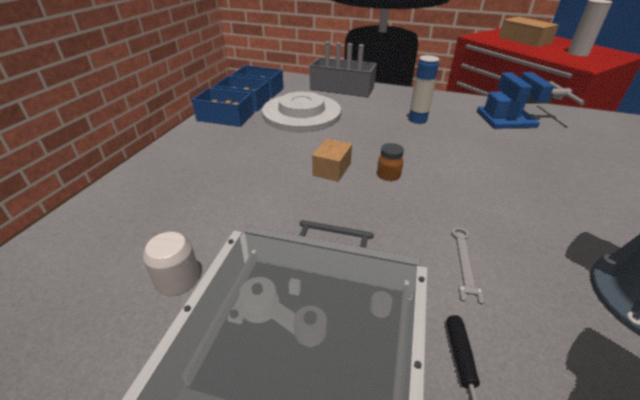

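The top view shows the rig at left, its handle bar from about (273,203) to (282,262), the pivot at (200,203), the roller at (181,249), the jar at (429,243) and the carton at (410,180). The side view agrees. I'll measure these points next.

```bash
sed -i 's/^    R=.*/    from scipy.spatial.transform import Rotation as T; w,x,y,z=c["rotation"]; R=T.from_quat([x,y,z,w]).as_matrix()/' h.py
python3 - <<'E'
from h import *
np.set_printoptions(precision=4,suppress=True)
d=np.load('td.npy');s=np.load('sd.npy')
for n,u,v,z in [('barA',273,203,.07),('barB',283,262,.07),('pivot',200,202,.068),('roller',181,248,.086),('jar',429,240,.075),('carton',411,177,.06),('faceA',243,168,.085),('faceB',258,306,.085)]:
    print(n,onz('top',u,v,z),pt('top',d,u,v))
for n,u,v,z in [('barA',301,223,.07),('barB',371,235,.07),('bar',336,229,.07),('pivot',258,286,.068),('roller',310,317,.086)]:
    print('side',n,onz('side',u,v,z),pt('side',s,u,v))
# points in bar height range near handle from top depth
P=[]
for v in range(190,275):
  for u in range(262,296):
    p=pt('top',d,u,v)
    if d[v,u]>0 and .066<p[2]<.08:P.append(np.r_[u,v,p])
P=np.array(P);print(len(P));
if len(P): print(P.min(0),P.max(0))
a=cv2.imread('pics/top0.png');cv2.imwrite('pics/c1.png',cv2.resize(a[150:320,160:310],None,fx=4,fy=3.5,interpolation=cv2.INTER_CUBIC))
E
```

```text
barA [0.5993 0.084  0.07  ] [0.5983 0.0836 0.0745]
barB [0.4793 0.0711 0.07  ] [0.4863 0.0763 0.0001]
pivot [0.6134 0.2313 0.068 ] [0.6063 0.2242 0.0981]
roller [0.5203 0.2663 0.086 ] [0.5179 0.2617 0.1026]
jar [ 0.4996 -0.2193  0.075 ] [ 0.4998 -0.2196  0.0734]
carton [ 0.634  -0.2017  0.06  ] [ 0.6341 -0.2017  0.0597]
faceA [0.6728 0.1389 0.085 ] [0.6738 0.1394 0.0818]
faceB [0.3982 0.1225 0.085 ] [0.3982 0.1226 0.0839]
side barA [0.604  0.0867 0.07  ] [0.6025 0.0904 0.0736]
side barB [0.4805 0.0766 0.07  ] [0.4801 0.0799 0.0731]
side bar [0.5411 0.0815 0.07  ] [0.54   0.0855 0.0737]
side pivot [0.6147 0.2352 0.068 ] [0.6003 0.2573 0.0998]
side roller [0.5205 0.2711 0.086 ] [0.5171 0.28   0.1001]
486
[262.     200.       0.4758   0.0743   0.0662] [281.     264.       0.606    0.1126   0.0791]
```

View pics/c1.png

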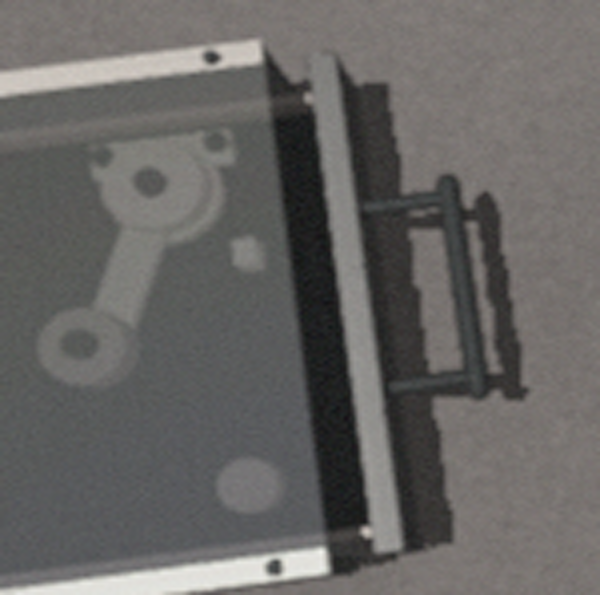

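```bash
python3 - <<'E'
from h import *
np.set_printoptions(precision=4,suppress=True)
d=np.load('td.npy');s=np.load('sd.npy')
A=onz('top',272.2,200.9,.07);B=onz('top',279.8,262,.07);print('top',A,B,(A+B)/2,np.linalg.norm(A-B))
def face(n,dd,u0,u1,v0,v1,zl,zh,cond):
    P=np.array([pt(n,dd,u,v) for v in range(v0,v1) for u in range(u0,u1) if dd[v,u]>0]);P=P[(P[:,2]>zl)&(P[:,2]<zh)];P=P[cond(P)]
    l=cv2.fitLine(P[:,:2].astype(np.float32),cv2.DIST_HUBER,0,.01,.01).ravel();print(n,len(P),P.mean(0),P.min(0),P.max(0),np.degrees(np.arctan(l[1]/l[0])))
face('top',d,266,290,196,268,.068,.08,lambda P:P[:,1]<.095)
face('side',s,298,375,215,245,.068,.08,lambda P:P[:,1]<.095)
face('top',d,236,266,163,310,.078,.09,lambda P:P[:,1]>.11)
E
```

```text
top [0.6038 0.0854 0.07  ] [0.4798 0.0774 0.07  ] [0.5418 0.0814 0.07  ] 0.1242725056924489Traceback (most recent call last):
  File "<stdin>", line 8, in <module>
  File "<stdin>", line 6, in face
  File "h.py", line 14, in pt
    o,r=ray(n,u,v); return o+r*d[v,u]
        ~~~^^^^^^^
  File "h.py", line 8, in ray
    c=viewer.camera_params(n)
ValueError: time passes only in moves, steps and waits
```

Request:
{"method": "arm_command", "body": {"plan": [{"spin": -0.96},{"spin": -0.96},{"spin": -0.96},{"spin": -0.96},{"spin": -0.96}]}}

```text
invalid input
```

Request:
{"method": "arm_command", "body": {"plan": [{"x": -0.325,"y": -0.583},{"x": -0.325,"y": -0.583},{"x": -0.325,"y": -0.583},{"x": -0.325,"y": -0.583},{"x": -0.325,"y": -0.583},{"x": -0.325,"y": -0.583},{"x": -0.325,"y": -0.583},{"x": -0.325,"y": -0.583},{"x": -0.325,"y": -0.583},{"x": -0.325,"y": -0.583},{"x": -0.325,"y": -0.583},{"x": -0.325,"y": -0.583},{"x": -0.325,"y": -0.583},{"x": -0.325,"y": -0.583},{"x": -0.325,"y": -0.583},{"x": -0.325,"y": -0.583},{"x": -0.325,"y": -0.583},{"x": -0.325,"y": -0.583},{},{}]}}

```text
invalid input
```

Request:
{"method": "arm_command", "body": {"plan": [{"x": 0,"y": 0,"z": 0,"spin": -0.96,"claw": 60},{"x": 0,"y": 0,"z": 0,"spin": -0.96,"claw": 60},{"x": 0,"y": 0,"z": 0,"spin": -0.96,"claw": 60},{"x": 0,"y": 0,"z": 0,"spin": -0.96,"claw": 60},{"x": 0,"y": 0,"z": 0,"spin": -0.96,"claw": 60},{"x": 0,"y": 0,"z": 0,"spin": 0,"claw": 60}]}}

```text
time: 0.7
eef_pos: [0.2152, 0.5864, 0.2917]
ee_rot: [-0.0, -0.033, 0.999, -0.001]
wrist_force: [0.1, 0.8, -0.3]
finger_gap: 0.696
gripper_force: 0.0
```

Request:
{"method": "arm_command", "body": {"plan": [{"x": -0.325,"y": -0.583,"z": 0,"spin": 0,"claw": 60},{"x": -0.325,"y": -0.583,"z": 0,"spin": 0,"claw": 60},{"x": -0.325,"y": -0.583,"z": 0,"spin": 0,"claw": 60},{"x": -0.325,"y": -0.583,"z": 0,"spin": 0,"claw": 60},{"x": -0.325,"y": -0.583,"z": 0,"spin": 0,"claw": 60},{"x": -0.325,"y": -0.583,"z": 0,"spin": 0,"claw": 60},{"x": -0.325,"y": -0.583,"z": 0,"spin": 0,"claw": 60},{"x": -0.325,"y": -0.583,"z": 0,"spin": 0,"claw": 60},{"x": -0.325,"y": -0.583,"z": 0,"spin": 0,"claw": 60},{"x": -0.325,"y": -0.583,"z": 0,"spin": 0,"claw": 60},{"x": -0.325,"y": -0.583,"z": 0,"spin": 0,"claw": 60},{"x": -0.325,"y": -0.583,"z": 0,"spin": 0,"claw": 60},{"x": -0.325,"y": -0.583,"z": 0,"spin": 0,"claw": 60},{"x": -0.325,"y": -0.583,"z": 0,"spin": 0,"claw": 60},{"x": -0.325,"y": -0.583,"z": 0,"spin": 0,"claw": 60},{"x": -0.325,"y": -0.583,"z": 0,"spin": 0,"claw": 60},{"x": -0.325,"y": -0.583,"z": 0,"spin": 0,"claw": 60},{"x": -0.325,"y": -0.583,"z": 0,"spin": 0,"claw": 60},{"x": 0,"y": 0,"z": 0,"spin": 0,"claw": 60},{"x": 0,"y": 0,"z": 0,"spin": 0,"claw": 60}]}}

```text
time: 2.7
eef_pos: [0.5423, 0.0823, 0.2919]
ee_rot: [-0.001, -0.032, 0.999, 0.0]
wrist_force: [0.2, -0.0, -1.1]
finger_gap: 0.687
gripper_force: 0.0
```

Request:
{"method": "arm_command", "body": {"plan": [{"x": 0,"y": 0,"z": 0.3,"spin": 0,"claw": 36},{"x": 0,"y": 0,"z": 0.3,"spin": 0,"claw": 36},{"x": 0,"y": 0,"z": 0.3,"spin": 0,"claw": 36},{"x": 0,"y": 0,"z": 0.3,"spin": 0,"claw": 36},{"x": 0,"y": 0,"z": 0.3,"spin": 0,"claw": 36},{"x": 0,"y": 0,"z": 0.3,"spin": 0,"claw": 36},{"x": 0,"y": 0,"z": 0.3,"spin": 0,"claw": 36},{"x": 0,"y": 0,"z": 0.3,"spin": 0,"claw": 36},{"x": 0,"y": 0,"z": 0.3,"spin": 0,"claw": 36},{"x": 0,"y": 0,"z": 0.3,"spin": 0,"claw": 36},{"x": 0,"y": 0,"z": 0.24,"spin": 0,"claw": 36},{"x": 0,"y": 0,"z": 0.2,"spin": 0,"claw": 36},{"x": 0,"y": 0,"z": 0,"spin": 0,"claw": 8},{"x": 0,"y": 0,"z": 0,"spin": 0,"claw": 8},{"x": 0,"y": 0,"z": 0,"spin": 0,"claw": 8},{"x": 0,"y": 0,"z": 0,"spin": 0,"claw": 8},{"x": 0,"y": 0,"z": 0,"spin": 0,"claw": 8}]}}

```text
time: 4.4
eef_pos: [0.5428, 0.0826, 0.1209]
ee_rot: [0.001, -0.034, 0.999, -0.0]
wrist_force: [-0.1, -0.8, 1.9]
finger_gap: 0.127
gripper_force: 30.0
```

Request:
{"method": "arm_command", "body": {"plan": [{"x": 0,"y": -0.1,"z": 0,"spin": 0,"claw": 5},{"x": 0,"y": -0.2,"z": 0,"spin": 0,"claw": 5},{"x": 0,"y": -0.2,"z": 0,"spin": 0,"claw": 5},{"x": 0,"y": -0.2,"z": 0,"spin": 0,"claw": 5},{"x": 0,"y": -0.2,"z": 0,"spin": 0,"claw": 5},{"x": 0,"y": -0.2,"z": 0,"spin": 0,"claw": 5},{"x": 0,"y": -0.2,"z": 0,"spin": 0,"claw": 5},{"x": 0,"y": -0.2,"z": 0,"spin": 0,"claw": 5},{"x": 0,"y": -0.2,"z": 0,"spin": 0,"claw": 5},{"x": 0,"y": -0.2,"z": 0,"spin": 0,"claw": 5},{"x": 0,"y": -0.2,"z": 0,"spin": 0,"claw": 5},{"x": 0,"y": -0.2,"z": 0,"spin": 0,"claw": 5},{"x": 0,"y": -0.2,"z": 0,"spin": 0,"claw": 5},{"x": 0,"y": -0.2,"z": 0,"spin": 0,"claw": 5},{"x": 0,"y": -0.2,"z": 0,"spin": 0,"claw": 5},{"x": 0,"y": -0.2,"z": 0,"spin": 0,"claw": 5},{"x": 0,"y": -0.2,"z": 0,"spin": 0,"claw": 5},{"x": 0,"y": -0.1,"z": 0,"spin": 0,"claw": 5},{"x": 0,"y": 0,"z": 0,"spin": 0,"claw": 5}]}}

```text
time: 6.3
eef_pos: [0.555, -0.0879, 0.1209]
ee_rot: [0.002, -0.033, 0.999, -0.0]
wrist_force: [3.2, 2.2, 5.4]
finger_gap: 0.125
gripper_force: 30.0
```

Request:
{"method": "arm_command", "body": {"plan": [{"x": 0,"y": -0.08,"z": 0,"spin": 0,"claw": 5},{"x": 0,"y": -0.08,"z": 0,"spin": 0,"claw": 5},{"x": 0,"y": -0.08,"z": 0,"spin": 0,"claw": 5},{"x": 0,"y": -0.08,"z": 0,"spin": 0,"claw": 5},{"x": 0,"y": -0.06,"z": 0,"spin": 0,"claw": 5},{"x": 0,"y": 0,"z": 0,"spin": 0,"claw": 5}]}}

```text
time: 6.9
eef_pos: [0.5548, -0.0901, 0.1206]
ee_rot: [-0.0, -0.027, 1.0, 0.014]
wrist_force: [16.1, 57.2, 12.5]
finger_gap: 0.135
gripper_force: 29.9
```

Request:
{"method": "arm_command", "body": {"plan": [{"x": 0,"y": 0.1,"z": 0,"spin": 0,"claw": 5},{"x": 0,"y": 0.1,"z": 0,"spin": 0,"claw": 5},{"x": 0,"y": 0.08,"z": 0,"spin": 0,"claw": 5},{"x": 0,"y": 0,"z": 0,"spin": 0,"claw": 5}]}}

```text
time: 7.3
eef_pos: [0.5548, -0.0883, 0.1206]
ee_rot: [0.001, -0.033, 0.999, 0.002]
wrist_force: [5.6, 15.0, 6.9]
finger_gap: 0.128
gripper_force: 29.9
```

```bash
python3 - <<'E'
from h import *
grab('top','top1.png');s=robot.state();print(s['eef_pos'],s['wrist_force'])
E
```

```text
[ 0.55478782 -0.0884      0.1206448 ] [ 5.55953405 14.57865431  7.27440183]
```

View pics/top1.png

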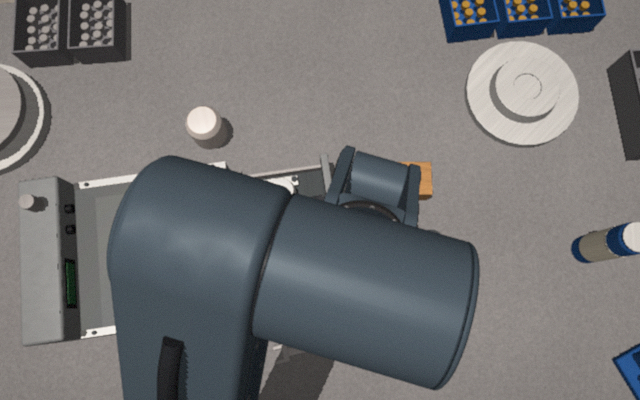

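The top view shows the tray far out, with its face corner near (325,157). The arm hides the rest, and the carton looks unmoved. I'll check the stroke against the guard's edge.

```bash
python3 - <<'E'
from h import *
np.set_printoptions(precision=4,suppress=True)
a=np.radians(93.8);rx=np.array([np.cos(a),np.sin(a)])
g=[onz('top',226.5,161.5,.1)[:2]@rx,onz('top',242,313,.1)[:2]@rx]
f=[onz('top',243.7,165.7,.085)[:2]@rx,onz('top',260,306,.085)[:2]@rx]
print('guard',g,'face front',f,'bar',np.array([.5418,.0814])@rx,'tcp',robot.state()['eef_pos'][:2]@rx)
print('face now',onz('top',331,160,.085)[:2]@rx)
E
```

```text
guard [np.float64(0.1232138578597885), np.float64(0.12500758367986348)] face front [np.float64(0.09210093151977483), np.float64(0.09207404041025248)] bar 0.045313840282252785 tcp -0.12497359828563151
face now -0.08408469621507136
```

Request:
{"method": "arm_command", "body": {"plan": [{"x": 0,"y": 0,"z": 0,"spin": 0,"claw": 34},{"x": 0,"y": 0,"z": 0,"spin": 0,"claw": 34},{"x": 0,"y": 0,"z": 0,"spin": 0,"claw": 34},{"x": 0,"y": 0,"z": -0.2,"spin": 0,"claw": 34},{"x": 0,"y": 0,"z": -0.3,"spin": 0,"claw": 34},{"x": 0,"y": 0,"z": -0.4,"spin": 0,"claw": 34},{"x": 0,"y": 0,"z": -0.4,"spin": 0,"claw": 34},{"x": 0,"y": 0,"z": -0.4,"spin": 0,"claw": 34},{"x": 0,"y": 0,"z": -0.4,"spin": 0,"claw": 34},{"x": 0,"y": 0,"z": -0.3,"spin": 0,"claw": 34},{"x": 0,"y": 0,"z": 0,"spin": 0,"claw": 58},{"x": 0,"y": 0,"z": 0,"spin": 0,"claw": 58},{"x": 0,"y": 0,"z": 0,"spin": 0,"claw": 58}]}}

```text
time: 8.65
eef_pos: [0.5533, -0.0918, 0.2393]
ee_rot: [-0.001, -0.033, 0.999, 0.0]
wrist_force: [1.0, 0.2, 0.3]
finger_gap: 0.576
gripper_force: 0.0
```

```bash
python3 - <<'E'
from h import *
p,d=grab('side','side1.png');np.save('sd1.npy',d)
E
```

```text
(no output)
```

View pics/side1.png

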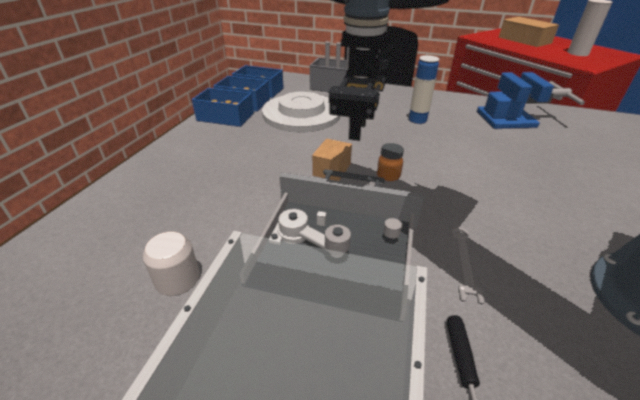

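The side view shows the tray out and clear of the guard. The roller bolt is at (338,231), the pivot bolt at (293,215), and the carton and jar have not moved.

```bash
python3 - <<'E'
from h import *
np.set_printoptions(precision=4,suppress=True)
d=np.load('sd1.npy')
r=onz('side',338,231.5,.086);p=onz('side',293,215.5,.068)
print(r,pt('side',d,338,231),p,pt('side',d,293,215),np.linalg.norm((r-p)[:2]),np.degrees(np.arctan2(*(r-p)[1::-1])))
b=onz('side',354,176,.07);print('bar',b)
im=cv2.imread('pics/side1.png');cv2.imwrite('pics/c2.png',cv2.resize(im[190:260,260:430],None,fx=4.5,fy=4.5,interpolation=cv2.INTER_CUBIC))
E
```

```text
[0.5317 0.1033 0.086 ] [0.5322 0.1015 0.0854] [0.6259 0.0702 0.068 ] [0.6266 0.0685 0.0677] 0.09984795734048349 160.64172466609634
bar [ 0.5521 -0.0878  0.07  ]
```

View pics/c2.png

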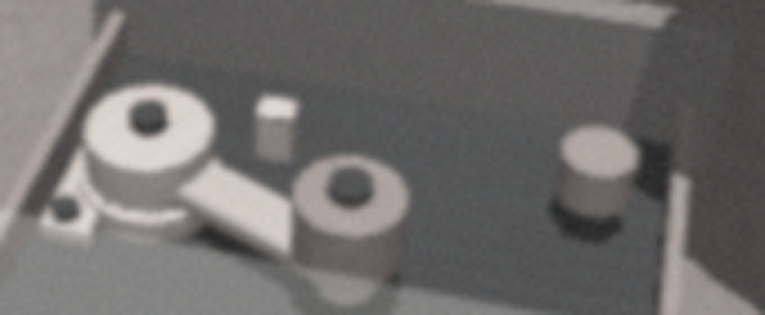

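Request:
{"method": "arm_command", "body": {"plan": [{"x": 0.013,"y": 0.322,"z": 0,"spin": 0,"claw": 62},{"x": 0.013,"y": 0.322,"z": 0,"spin": 0,"claw": 62},{"x": 0.013,"y": 0.322,"z": 0,"spin": 0,"claw": 62},{"x": 0.013,"y": 0.322,"z": 0,"spin": 0,"claw": 62},{"x": 0.013,"y": 0.322,"z": 0,"spin": 0,"claw": 62},{"x": 0.013,"y": 0.322,"z": 0,"spin": 0,"claw": 62},{"x": 0.013,"y": 0.322,"z": 0,"spin": 0,"claw": 62},{"x": 0.013,"y": 0.322,"z": 0,"spin": 0,"claw": 62},{"x": 0.013,"y": 0.322,"z": 0,"spin": 0,"claw": 62},{"x": 0.013,"y": 0.322,"z": 0,"spin": 0,"claw": 62},{"x": 0.013,"y": 0.322,"z": 0,"spin": 0,"claw": 62},{"x": 0.013,"y": 0.322,"z": 0,"spin": 0,"claw": 62},{"x": 0,"y": 0,"z": 0,"spin": 0.92,"claw": 62},{"x": 0,"y": 0,"z": 0,"spin": 0.92,"claw": 62},{"x": 0,"y": 0,"z": 0,"spin": 0.92,"claw": 62},{"x": 0,"y": 0,"z": 0,"spin": 0.92,"claw": 62},{"x": 0,"y": 0,"z": 0,"spin": 0.92,"claw": 62},{"x": 0,"y": 0,"z": 0,"spin": 0,"claw": 62},{"x": 0,"y": 0,"z": 0,"spin": 0,"claw": 62}]}}

```text
time: 10.6
eef_pos: [0.5333, 0.1009, 0.2402]
ee_rot: [0.0, 0.165, 0.986, -0.0]
wrist_force: [0.5, 0.2, -0.2]
finger_gap: 0.714
gripper_force: 0.0
```

Request:
{"method": "arm_command", "body": {"plan": [{"x": 0,"y": 0,"z": 0.26,"spin": 0,"claw": 62},{"x": 0,"y": 0,"z": 0.26,"spin": 0,"claw": 62},{"x": 0,"y": 0,"z": 0.26,"spin": 0,"claw": 62},{"x": 0,"y": 0,"z": 0.26,"spin": 0,"claw": 62},{"x": 0,"y": 0,"z": 0.26,"spin": 0,"claw": 62},{"x": 0,"y": 0,"z": 0.26,"spin": 0,"claw": 62},{"x": 0,"y": 0,"z": 0.26,"spin": 0,"claw": 62},{"x": 0,"y": 0,"z": 0.26,"spin": 0,"claw": 62},{"x": 0,"y": 0,"z": 0.26,"spin": 0,"claw": 62},{"x": 0,"y": 0,"z": 0,"spin": 0,"claw": 62},{"x": 0,"y": 0,"z": 0,"spin": 0,"claw": 40},{"x": 0,"y": 0,"z": 0,"spin": 0,"claw": 36},{"x": 0,"y": 0,"z": 0,"spin": 0,"claw": 36},{"x": 0,"y": 0,"z": 0,"spin": 0,"claw": 36},{"x": 0,"y": 0,"z": 0,"spin": 0,"claw": 36}]}}

```text
time: 12.1
eef_pos: [0.5334, 0.1003, 0.1238]
ee_rot: [0.0, 0.166, 0.986, -0.0]
wrist_force: [-0.5, -0.1, 2.7]
finger_gap: 0.499
gripper_force: 30.0
```

Request:
{"method": "arm_command", "body": {"plan": [{"x": -0.0064,"y": -0.16,"z": 0,"spin": -0.917,"claw": 36},{"x": -0.0064,"y": -0.16,"z": 0,"spin": -0.917,"claw": 36},{"x": -0.0064,"y": -0.16,"z": 0,"spin": -0.917,"claw": 36},{"x": -0.0064,"y": -0.16,"z": 0,"spin": -0.917,"claw": 36},{"x": -0.0064,"y": -0.16,"z": 0,"spin": -0.917,"claw": 36},{"x": 0,"y": 0,"z": 0,"spin": 0,"claw": 36}]}}

```text
time: 12.7
eef_pos: [0.5283, 0.0612, 0.1238]
ee_rot: [0.001, -0.031, 1.0, 0.001]
wrist_force: [0.1, 4.8, 4.2]
finger_gap: 0.492
gripper_force: 30.0
```

Request:
{"method": "arm_command", "body": {"plan": [{"x": -0.0064,"y": -0.16,"z": 0,"spin": -0.917,"claw": 36},{"x": -0.0064,"y": -0.16,"z": 0,"spin": -0.917,"claw": 36},{"x": -0.0064,"y": -0.16,"z": 0,"spin": -0.917,"claw": 36},{"x": -0.0064,"y": -0.16,"z": 0,"spin": -0.917,"claw": 36},{"x": -0.0064,"y": -0.16,"z": 0,"spin": -0.917,"claw": 36},{"x": 0,"y": 0,"z": 0,"spin": 0,"claw": 36}]}}

```text
time: 13.3
eef_pos: [0.5385, 0.0235, 0.1238]
ee_rot: [0.0, -0.229, 0.973, 0.001]
wrist_force: [-0.8, 7.2, 5.6]
finger_gap: 0.502
gripper_force: 30.0
```

Request:
{"method": "arm_command", "body": {"plan": [{"x": 0,"y": -0.06,"z": 0,"spin": -0.2,"claw": 36},{"x": 0,"y": -0.06,"z": 0,"spin": 0,"claw": 36},{"x": 0,"y": -0.03,"z": 0,"spin": 0,"claw": 36},{"x": 0,"y": 0,"z": 0,"spin": 0,"claw": 36},{"x": 0,"y": 0,"z": 0,"spin": 0,"claw": 36}]}}

```text
time: 13.8
eef_pos: [0.5395, 0.0217, 0.1236]
ee_rot: [-0.001, -0.236, 0.972, 0.005]
wrist_force: [-2.2, 21.5, 7.8]
finger_gap: 0.495
gripper_force: 30.1
```

```bash
python3 - <<'E'
from h import *
p,d=grab('side','side2.png')
E
```

```text
(no output)
```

View pics/side2.png

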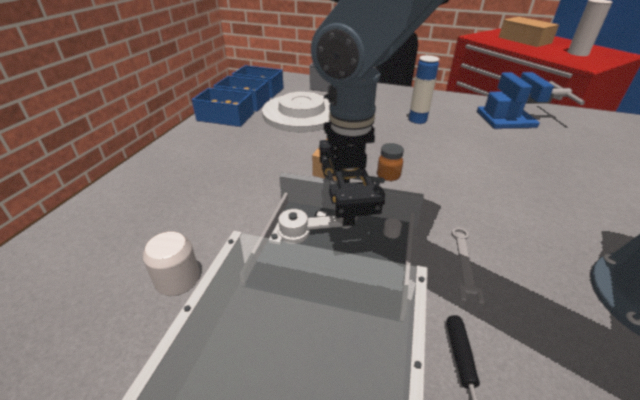

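The arm now lies against its stop block. The force rose to 21 N with almost no further motion, and the 78.8 mm chord matches the expected 77.9 mm. The tray is still out and the bystanders are untouched, so I'm handing the job in.

```bash
python3 -c "
from plant import robot
s=robot.state();print(s['eef_pos'],s['wrist_force'],s['gripper_force']);print(robot.job_done())"
```

```text
[0.5394424  0.02173352 0.12359324] [-1.90014736 20.45220235  8.4882486 ] 30.069056251086295
the job is handed in; nothing more can be done
None
```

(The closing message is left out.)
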